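Put together the mincer's cutting set at the butcher's stall

ROBOT

A 7-joint arm with a two-finger parallel gripper is mounted at the origin on the work surface. World frame = base frame: x ahead of the robot, y to its left, z up, the work surface at z = 0. Lengths are in m, angles in degrees, forces in N, time in s.
With the tool pointing down it reaches from about 0.425 to 0.95 m from the base axis. Payload 4.7 kg.
Tool frame: the origin (TCP) lies on the centre line of the jaws, within the pads' length; the fingertips stand 11 mm ahead of it and the grasp point (between the pads) lies 8 mm behind it; z points along the fingers, y is the line along which they close (so a half turn about z gives the same grasp; the last joint's range is limited). The gripper opens to 85 mm and grips with 20 to 120 N. Pads are 22 mm wide; open, the fingers measure 114 mm over their backs; the gripper's body (76 mm by 85 mm) begins 54 mm behind the grasp point. The pads swing forward as they close: fully open they stand 13 mm farther back than shut.
Start: joints at [72.141, 26.849, -2.785, 87.806, 1.381, 65.374, -4.715], TCP at [0.188, -0.648, 0.242] pointing down, gripper open.
Joint ranges: [-148.3, 148.3], [-19.14, 114.17], [-79.39, 73.82], [5.75, 140.21], [-59.74, 239.74], [12.07, 113.84], [-152.46, 152.46]. Speed limits (degrees/s): [147.25, 147.25, 180, 180, 180, 180, 180].

INTERFACE

Orientations are given as a 3x3 rotation matrix whose columns are the frame's x, y, z axes.
In Python, from station import manip gives the robot as it stands.
- The arm moves only by the tool send_rows, never from a script. Its argument "commands" is one flat list of numbers, 7 for each row, row after row: the shift along the tool's x, y, z in mm, then the turn, a rotation vector about the tool's x, y, z in degrees, then the opening, from -1 (shut) to 1 (fully open), so that 0 is half open. A call has exactly 10 rows; each row shifts and turns the commanded pose from where the row before left it, along the tool's axes as they then stand; what a row does not reach is not made up. A row lasts 1/10 s, in which the tool goes at most 50 mm and 8.59 degrees, less where a joint would pass 70% of its speed; a pose out of reach is approached as far as the arm can. A call is refused whole if a number of a shift passes 50 or a number of a turn 8.59, either way. A call with a gripper value outside its range is refused whole. The fingers move at their own pace and stop on an object; "newtons" is the grip in N (left out, the last holds). Time passes only in rows, so rows that do not move let the fingers close, or fill a call up. It gives the time, the measured TCP pose, the force, the opening and the grip force at its end, in the units of the state.
- manip.get_obs(): the state, without advancing time (a new reading comes with each control period).
- manip.get_image(name): name is "side" or "top" or "wrist"; returns (picture, depth): 384x512x3 uint8, blue, green, red; 384x512 float32, m along the optical axis (not along the pixel's ray), 0 where there is no reading.
- manip.get_calibration(name): a dict with "K" (3x3 intrinsics, pixels), "R" (3x3) and "t" (3): a world point X has camera coordinates R X + t; the wrist camera has in their place "hand_eye" (4x4, takes a point from camera to tool coordinates, whose origin is the TCP and whose axes are the flange's). Camera axes: x right, y down, z forward; pixel columns grow to the right and rows downward; lengths in m; the calibration is good to about 2 mm. A picture is of the moment at which its call begins: read the wrist's pose just before it. get_calibration takes no time and is no camera call.
- manip.close_job(): hands the job in; it is judged then, once.
The state is a dict: "time": time; "q": joint angles; "qvel": joint speeds; "effort": joint torques, N m; "position": TCP position; "tcp_rot": TCP orientation; "ft_force": force on the tool from outside, world axes, zero at the start; "torque": the same for the moment, N m; "width": finger opening in m; "finger_force": force on a finger pad.
Only numpy, scipy, OpenCV 4.12 (cv2) and the standard library are available. Lean on these libraries where they do the work, as an engineer would, in place of code of your own. Each camera call takes 0.05 s, during which the arm holds its last target. There are 200 camera calls.

TASK

Put together the mincer's cutting set on the upright worm: thread onto its spindle first the kidney plate, then the cross knife, then the fine plate, and last the hand knob, each lying flat on the one before. Lay the spare coarse plate flat in the empty round dish, and do not knock over or push away the jar or the bottle.

Things in the scene. Friction and masses are not known exactly. Their poses are not given: they have to be found in the camera images.
- worm: Target, fixed: the mincer's feed screw (worm) standing upright in a square wooden block 90 x 90 x 35 high. Above the block the aluminium worm is about 45 across and ends in a flat shoulder 42 in diameter, 85 above the table; from the shoulder's centre a plain steel spindle 11 in diameter rises 54, to 139 above the table, its last 12 tapered to a blunt point 3 across. Origin: on the spindle's axis, at table level; z up along the spindle. (all sizes in mm)
- dish: Target, fixed: empty shallow round aluminium dish, 140 across the rim and 12 high, floor 4 thick and about 115 across. Origin: centre of its underside at table level, z up. (all sizes in mm)
- kidney_plate: Loose steel disc 60 in diameter, 12 thick, with three very large kidney-shaped openings (it looks like a three-spoked wheel) and a plain centre bore of 15; about 140 g; lies flat. Origin: centre of its underside, on the bore's axis; z along the axis, upward at the start (do not turn it over). (all sizes in mm)
- knife: Loose dark steel cross-shaped knife with four arms, 54 across opposite arm tips, arms 12 wide with flat square ends, 12 thick, hub 25 across, centre bore 15; about 80 g; lies flat. Origin: centre of its underside, on the bore's axis; z along the axis, upward at the start (do not turn it over). x and y run along the arms. (all sizes in mm)
- fine_plate: Loose steel disc 60 in diameter, 12 thick, pierced all over by many small 3 mm holes in three rings, centre bore 15; about 190 g; lies flat. Origin: centre of its underside, on the bore's axis; z along the axis, upward at the start (do not turn it over). (all sizes in mm)
- coarse_plate: Loose steel disc 60 in diameter, 12 thick, with seven large 12 mm round holes in one ring, centre bore 15 (the holes look dark but only the bore can be threaded); about 170 g; lies flat. Origin: centre of its underside, on the bore's axis; z along the axis, upward at the start (do not turn it over). (all sizes in mm)
- clamp_knob: Loose black round ribbed hand knob, 40 in diameter, 24 high, with a plain bore of 15 right through (it slips on, no thread); about 45 g; stands upright. Origin: centre of its underside, on the bore's axis; z along the axis, upward at the start (do not turn it over). (all sizes in mm)
- jar: Bystander, loose: closed jar 54 in diameter, 85 high, with white lid. Origin: centre of its underside, z up. (all sizes in mm)
- bottle: Bystander, loose: amber glass bottle 52 in diameter, 160 high. Origin: centre of its underside, z up. (all sizes in mm)
Mind the look-alikes: they are no part of the job. Several things look just like the dish: the one meant starts farthest from the robot's base.

How it is judged (in metres and radians):
On the way, in this order (a step that is already met when the one before it is completed fails the run):
1. The kidney plate sits flat on the worm's shoulder (horizontal distance between kidney_plate and worm below 0.006 m and z of kidney_plate in the frame of worm between 0.081 and 0.089 m and angle between kidney_plate's own z axis and vertical below 0.12 rad), for 0.2 s.
2. The knife lies flat on the kidney plate, threaded on the spindle (horizontal distance between knife and worm below 0.006 m and z of knife in the frame of worm between 0.093 and 0.101 m and angle between knife's own z axis and vertical below 0.12 rad), for 0.2 s.
3. The fine plate lies flat on the knife, threaded on the spindle (horizontal distance between fine_plate and worm below 0.006 m and z of fine_plate in the frame of worm between 0.105 and 0.113 m and angle between fine_plate's own z axis and vertical below 0.12 rad), for 0.2 s.
4. The hand knob sits on the fine plate, over the spindle's end (horizontal distance between clamp_knob and worm below 0.006 m and z of clamp_knob in the frame of worm between 0.117 and 0.125 m and angle between clamp_knob's own z axis and vertical below 0.12 rad), for 0.2 s.
At the end, for the whole second after the job is handed in: Kidney plate, knife, fine plate, hand knob on the spindle in that order, each within 6 mm of its axis and 4 mm of its fully-down height (undersides at 85, 97, 109, 121 mm), level within 0.12 rad; coarse plate flat on the dish floor, within 32 mm of its centre; all at rest (all of step 1 and all of step 2 and all of step 3 and all of step 4 and linear speed of each of kidney_plate, knife, fine_plate, clamp_knob, coarse_plate below 0.02 m/s and horizontal distance between coarse_plate and dish below 0.032 m and z of coarse_plate in the frame of dish between 0.001 and 0.008 m and angle between coarse_plate's own z axis and vertical below 0.1 rad); the robot touches nothing.
It fails at once if the jar is knocked over or pushed more than 40 mm (angle between jar's own z axis and vertical above 0.5 rad or distance of jar from where it was at the start of the episode above 0.04 m).
It fails at once if the bottle is knocked over or pushed more than 40 mm (angle between bottle's own z axis and vertical above 0.5 rad or distance of bottle from where it was at the start of the episode above 0.04 m).
It also fails if it takes over 118 s, if anything falls off the work surface, if the arm or the gripper's body presses on something with over 40 N, if the wrist force passes 120 N, or if a joint passes its speed limit or range.

## Working session

There is one attempt and no reset: what is moved stays moved. The work goes in short steps, Python scripts to look and compute and a tool call to move; the robot and the scene stay as the last step left them, time stands still between calls to the robot, and variables do not carry over. Pictures are saved under pics/ and viewed, at most 14 in all, crops included, and the job is handed in when it is done.

Besides the shell and the picture viewer there is one more tool, called after ">>>" in YAML: its name, and indented under it one key for each argument. send_rows: Moves the arm, as the interface text tells. Its arguments: {"type":"object","properties":{"commands":{"type":"array","items":{"type":"number"}},"newtons":{"type":"number"}},"required":["commands"]}

```bash
ls; mkdir -p pics; cat > h.py <<'E'
import numpy as np, cv2
from station import manip
def snap(n,f):
    o=manip.get_obs(); im,d=manip.get_image(n); cv2.imwrite(f'pics/{f}.png',im); np.savez(f'pics/{f}.npz',im=im,d=d,p=o['position'],R=o['tcp_rot']); return im,d,o
E
python3 - <<'E'
from h import *
o=manip.get_obs(); print({k:np.round(v,3).tolist() for k,v in o.items()})
for n in('top','side'):
    im,d,o=snap(n,n+'0'); c=manip.get_calibration(n); print(n,c['K'],c['R'],c['t'])
    
print(manip.get_calibration('wrist'))
im,d,o=snap('wrist','wrist0')
E
```

```text
pics
{'time': 0.0, 'q': [72.138, 26.898, -2.783, 87.876, 1.382, 65.376, -4.716], 'qvel': [-0.091, 0.091, 0.035, -0.066, 0.066, 0.051, 0.014], 'effort': [-0.001, -51.03, -0.047, -23.77, 0.011, 0.008, -0.0], 'position': [0.188, -0.648, 0.241], 'tcp_rot': [[0.96, 0.279, -0.001], [0.279, -0.96, 0.002], [-0.0, -0.002, -1.0]], 'ft_force': [0.438, -0.135, -0.24], 'torque': [-0.003, -0.017, -0.016], 'finger_force': 0.0, 'width': 0.085}
top [[440.92919085   0.         251.99624316]
 [  0.         440.92919085 195.02749627]
 [  0.           0.           1.        ]] [[-1.04836392e-02 -9.99943461e-01 -1.77966653e-03]
 [-9.96740536e-01  1.05923971e-02 -7.99756480e-02]
 [ 7.99899772e-02  9.35429927e-04 -9.96795229e-01]] [0.01714479 0.49440269 1.06289245]
side [[457.437985     0.         251.00234047]
 [  0.         457.437985   189.96602202]
 [  0.           0.           1.        ]] [[-0.99868751 -0.0508718   0.0059436 ]
 [-0.03732051  0.64331319 -0.76469296]
 [ 0.03507771 -0.76391112 -0.64436741]] [0.47560585 0.05467768 1.0713286 ]
{'K': array([[339.7456849 ,   0.        , 257.06977466],
       [  0.        , 339.7456849 , 189.1321011 ],
       [  0.        ,   0.        ,   1.        ]]), 'hand_eye': array([[ 1.94157000e-04, -9.51396050e-01, -3.07969997e-01,
         7.90818337e-02],
       [ 9.99999391e-01,  5.19314699e-04, -9.73851591e-04,
         3.69131572e-04],
       [ 1.08645190e-03, -3.07969621e-01,  9.51395571e-01,
        -1.32655781e-01],
       [ 0.00000000e+00,  0.00000000e+00,  0.00000000e+00,
         1.00000000e+00]])}
```

View pics/top0.png

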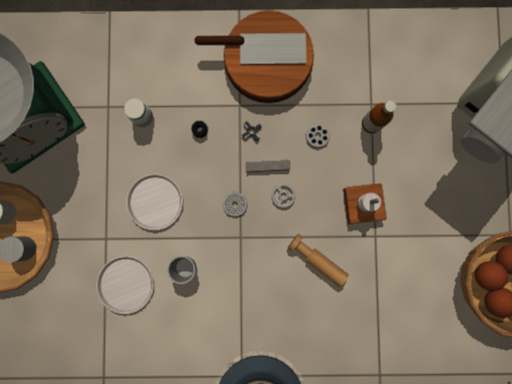

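View pics/side0.png

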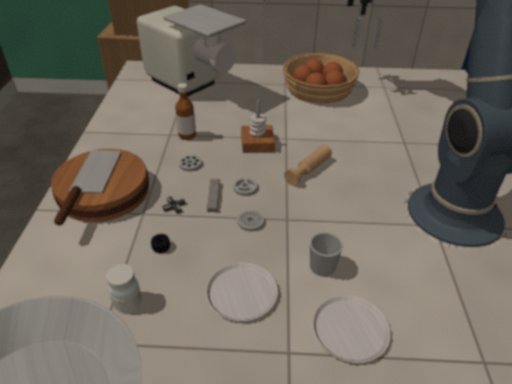

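The top view shows the kidney plate (284,195), the fine plate (235,205), the coarse plate (317,135), the knife (252,131), the knob (200,129), the worm (370,203), the jar (138,112), the bottle (378,117), and dishes at (155,202) and (126,285). The side view shows the same layout. Next I'll measure positions by height segmentation.

```bash
cat >> h.py <<'E'
def cal(n,R=None,p=None):
    c=manip.get_calibration(n)
    if n!='wrist': return c['K'],c['R'].T,-c['R'].T@c['t']
    h=c['hand_eye']; R=np.array(R);return c['K'],R@h[:3,:3],R@h[:3,3]+np.array(p)
def cloud(n,d,R=None,p=None):
    K,A,t=cal(n,R,p); v,u=np.mgrid[:384,:512]
    r=np.stack([(u-K[0,2])/K[0,0],(v-K[1,2])/K[1,1],np.ones(u.shape)],-1)*d[...,None]
    return r@A.T+t
def ray(n,u,v,z,R=None,p=None):
    K,A,t=cal(n,R,p); r=A@np.array([(u-K[0,2])/K[0,0],(v-K[1,2])/K[1,1],1]); return t+r*(z-t[2])/r[2]
E
python3 - <<'E'
from h import *
f=dict(kid=(284,195),fine=(235,205),coarse=(317,135),knife=(252,131),knob=(200,129),worm=(370,203),jar=(138,112),bottle=(382,112),dishA=(155,202),dishB=(126,285),mug=(182,269),pin=(320,262),stone=(267,167))
d=np.load('pics/top0.npz')['d']; P=cloud('top',d)
tab=P[170:190,190:235,2]; z0=np.median(tab); print('table',z0)
ds=np.load('pics/side0.npz')['d']; Ps=cloud('side',ds); print('side table',np.median(Ps[200:230,300:310,2]))
Z=P[...,2]; m=((Z>z0+.005)&(d>0)).astype(np.uint8); n,l,st,_=cv2.connectedComponentsWithStats(m)
for k,(u,v) in f.items():
    w=l[v-9:v+10,u-9:u+10]; w=w[w>0]
    if not len(w): print(k,'none');continue
    i=np.bincount(w).argmax(); q=P[l==i]; zt=np.percentile(q[:,2],90)
    us,vs=np.where(l==i)[::-1]; (cu,cv_),r=cv2.minEnclosingCircle(np.stack([us,vs],1).astype(np.float32))
    c=ray('top',cu,cv_,zt)
    # side view check: points near there
    s=Ps[(np.hypot(Ps[...,0]-c[0],Ps[...,1]-c[1])<.04)&(Ps[...,2]>.006)]
    mid=(s.min(0)+s.max(0))/2 if len(s) else 0
    print(k,'px',round(cu,1),round(cv_,1),round(r,1),'c',c.round(4),'diam',round(2*r/440.9*d[l==i].mean(),3),'zmax',q[:,2].max().round(3),'side',np.round(mid,3),np.percentile(s[:,2],[90,100]).round(3) if len(s) else '', 'dist',np.hypot(c[0],c[1]).round(3))
E
```

```text
table -0.000685180233549687
side table 0.001138378697290443
kid px 282.6 195.6 12.1 c [ 0.4928 -0.0636  0.0134] diam 0.06 zmax 0.016 side [ 0.493 -0.063  0.012] [0.014 0.018] dist 0.497
fine px 234.5 203.8 12.5 c [0.4737 0.0553 0.014 ] diam 0.062 zmax 0.017 side [0.474 0.058 0.012] [0.015 0.019] dist 0.477
coarse px 317.0 135.3 12.0 c [ 0.6427 -0.1517  0.0141] diam 0.06 zmax 0.017 side [ 0.644 -0.151  0.012] [0.015 0.017] dist 0.66
knife px 250.4 131.4 11.3 c [0.6545 0.0142 0.0134] diam 0.057 zmax 0.017 side [0.657 0.014 0.012] [0.015 0.017] dist 0.655
knob px 198.6 129.4 8.7 c [0.6585 0.1423 0.0251] diam 0.043 zmax 0.028 side [0.662 0.144 0.018] [0.027 0.029] dist 0.674
worm px 364.0 204.0 25.8 c [ 0.4659 -0.2459  0.0847] diam 0.124 zmax 0.14 side [ 0.467 -0.247  0.073] [0.088 0.141] dist 0.527
jar px 136.3 114.3 16.2 c [0.6817 0.2807 0.0858] diam 0.077 zmax 0.089 side [0.694 0.292 0.048] [0.087 0.09 ] dist 0.737
bottle px 378.7 116.3 20.2 c [ 0.6519 -0.265   0.1585] diam 0.094 zmax 0.163 side [ 0.67  -0.278  0.085] [0.142 0.163] dist 0.704
dishA px 160.0 211.2 8.8 c [0.4577 0.2404 0.0068] diam 0.044 zmax 0.008 side [0.458 0.241 0.011] [0.01  0.016] dist 0.517
dishB px 117.4 281.4 6.8 c [0.287  0.3437 0.0068] diam 0.033 zmax 0.007 side [0.287 0.343 0.008] [0.008 0.01 ] dist 0.448
mug px 180.7 269.3 14.9 c [0.32   0.1784 0.0698] diam 0.071 zmax 0.073 side [0.319 0.181 0.04 ] [0.07  0.074] dist 0.366
pin px 317.1 261.9 33.6 c [ 0.3317 -0.1411  0.0414] diam 0.161 zmax 0.046 side [ 0.331 -0.141  0.027] [0.042 0.044] dist 0.36
stone px 266.9 167.0 22.3 c [ 0.5638 -0.0257  0.0179] diam 0.111 zmax 0.021 side [ 0.568 -0.025  0.014] [0.019 0.021] dist 0.564
```

>>> send_rows:
  commands: [0,0,0,0,0,8.1,1,0,0,0,0,0,8.1,1,30,-40,0,0,0,0,1,30,-40,0,0,0,0,1,30,-40,0,0,0,0,1,30,-40,0,0,0,0,1,30,-40,0,0,0,0,1,30,-40,0,0,0,0,1,30,-40,0,0,0,0,1,30,-40,0,0,0,0,1]
  newtons: 40

```text
time: 1.15
position: [0.4291, -0.3263, 0.2423]
tcp_rot: [[1.0, -0.0, 0.0], [-0.0, -1.0, -0.0], [0.0, 0.0, -1.0]]
ft_force: [1.1, -1.2, -0.2]
width: 0.0853
finger_force: 0.0
```

>>> send_rows:
  commands: [19,-41,-4,0,0,0,1,19,-41,-5,0,0,0,1,0,0,0,0,0,0,1,0,0,0,0,0,0,1,0,0,0,0,0,0,1,0,0,0,0,0,0,1,0,0,0,0,0,0,1,0,0,0,0,0,0,1,0,0,0,0,0,0,1,0,0,0,0,0,0,1]

```text
time: 2.15
position: [0.4663, -0.2464, 0.2513]
tcp_rot: [[1.0, -0.0, -0.0], [-0.0, -1.0, -0.0], [-0.0, 0.0, -1.0]]
ft_force: [-0.5, -0.1, 0.2]
width: 0.0853
finger_force: 0.0
```

```bash
python3 - <<'E'
from h import *
im,d,o=snap('wrist','w1'); print(o['time'],o['position'],o['tcp_rot'])
P=cloud('wrist',d,o['tcp_rot'],o['position']); 
for lo,hi in((.11,.15),(.08,.09),(.03,.038)):
    q=P[(P[...,2]>lo)&(P[...,2]<hi)&(np.hypot(P[...,0]-.466,P[...,1]+.246)<.09)]; print(lo,len(q),((q.min(0)+q.max(0))/2).round(4),np.median(q,0).round(4),q.max(0)-q.min(0))
dt=np.load('pics/top0.npz'); Pt=cloud('top',dt['d']); q=Pt[(Pt[...,2]>.1)&(np.hypot(Pt[...,0]-.466,Pt[...,1]+.246)<.05)]; print('top spindle',q.mean(0),len(q))
# dishes by brightness on top; knife by darkness
g=dt['im'].astype(int)
hsv=cv2.cvtColor(dt['im'],cv2.COLOR_BGR2HSV); print('dish/tab hsv',hsv[202,155],hsv[202,200],'knife',hsv[131,250])
E
```

```text
2.15 [ 0.46628066 -0.24635459  0.25128554] [[ 9.99999962e-01 -2.73888931e-04 -2.07500222e-05]
 [-2.73889583e-04 -9.99999962e-01 -3.14500884e-05]
 [-2.07414076e-05  3.14557705e-05 -9.99999999e-01]]
0.11 215 [ 0.4725 -0.2616  0.1255] [ 0.4748 -0.261   0.1304] [0.01028684 0.0106886  0.03067504]
0.08 1395 [ 0.4724 -0.2617  0.0853] [ 0.4755 -0.2598  0.0861] [0.04132058 0.04160932 0.00853978]
0.03 5184 [ 0.4719 -0.2614  0.0341] [ 0.4858 -0.2594  0.036 ] [0.09765117 0.09737892 0.00772799]
top spindle [ 0.46992597 -0.25915363  0.12375434] 35
dish/tab hsv [ 13  32 182] [ 18  52 152] knife [ 18  57 117]
```

View pics/w1.png

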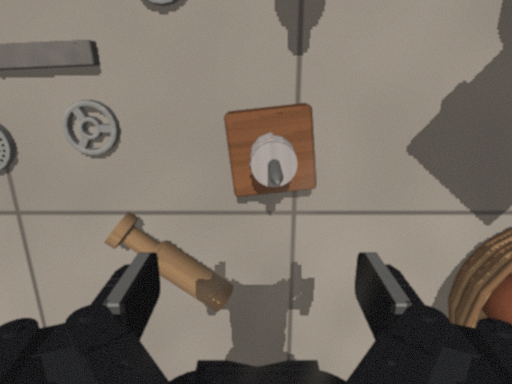

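The wrist view shows the worm shoulder at (273,160), its spindle and the kidney plate at (91,128). The worm axis is about (0.4724, -0.2616), and the shoulder height of 0.085 checks out. Next I'll move over the kidney plate.

>>> send_rows:
  commands: [5,-36,0,0,0,0,1,5,-36,24,0,0,0,1,5,-36,24,0,0,0,1,6,-37,24,0,0,0,1,6,-37,24,0,0,0,1,0,0,24,0,0,0,1,0,0,0,0,0,0,1,0,0,0,0,0,0,1,0,0,0,0,0,0,1,0,0,0,0,0,0,1]

```text
time: 3.2
position: [0.4942, -0.0652, 0.1326]
tcp_rot: [[1.0, -0.002, 0.003], [-0.002, -1.0, -0.001], [0.003, 0.001, -1.0]]
ft_force: [-0.2, -1.0, -0.7]
width: 0.0853
finger_force: 0.0
```

```bash
cat >> h.py <<'E'
def look(f,c,rad=.05,zlo=.006,zhi=.035):
    """wrist view: disc near c by depth mask; centre by enclosing circle on its top plane, and by mid-extents of points"""
    im,d,o=snap('wrist',f); R,p=o['tcp_rot'],o['position']
    P=cloud('wrist',d,R,p); m=(P[...,2]>zlo)&(P[...,2]<zhi)&(np.hypot(P[...,0]-c[0],P[...,1]-c[1])<rad)&(d>0)
    zt=np.percentile(P[m][:,2],75); mt=m&(P[...,2]>zt-.004)
    vs,us=np.where(mt); q=P[mt]
    (x,y),r=cv2.minEnclosingCircle(q[:,:2].astype(np.float32))
    print('t',o['time'],'tcp',np.round(p,4),'ztop',zt.round(4),'circle',round(x,4),round(y,4),'r',round(r,4),'mid',((q.min(0)+q.max(0))/2).round(4), 'd(tool mm)',np.round([(x-p[0])*1e3,-(y-p[1])*1e3],1))
    return im,d,o,mt,P
E
python3 - <<'E'
from h import *
look('w2',(.493,-.063))
E
```

```text
t 3.2 tcp [ 0.4942 -0.0652  0.1326] ztop 0.0132 circle 0.4949 -0.0636 r 0.0301 mid [ 0.495  -0.0637  0.0123] d(tool mm) [ 0.7 -1.6]
```

View pics/w2.png

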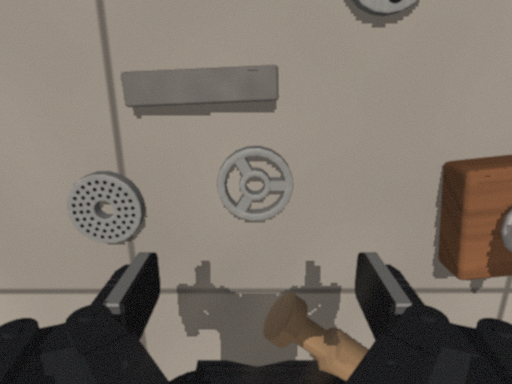

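The kidney plate is centred at (255,184), with the fine plate at (106,208) to its left. I'll descend.

>>> send_rows:
  commands: [0.7,-1.6,25,0,0,0,0.7,0,0,25,0,0,0,0.7,0,0,25,0,0,0,0.7,0,0,25,0,0,0,0.7,0,0,12,0,0,0,0.7,0,0,2,0,0,0,0.7,0,0,0,0,0,0,0.7,0,0,0,0,0,0,0.7,0,0,0,0,0,0,0.7,0,0,0,0,0,0,0.7]

```text
time: 4.25
position: [0.4946, -0.0627, 0.0181]
tcp_rot: [[1.0, -0.0, 0.002], [-0.0, -1.0, -0.0], [0.002, 0.0, -1.0]]
ft_force: [-0.8, -0.2, -0.2]
width: 0.0727
finger_force: 0.0
```

```bash
python3 - <<'E'
from h import *
im,d,o=snap('side','s2'); print(o['position'],o['ft_force'],o['width'])
K=manip.get_calibration('side')
im,d,o=snap('side','s2'); 
c=manip.get_calibration('side'); q=c['K']@(c['R']@np.array([.494,-.064,.02])+c['t']); u,v=(q[:2]/q[2]).astype(int); print(u,v)
cv2.imwrite('pics/s2c.png',cv2.resize(im[v-50:v+50,u-65:u+65],None,fx=6,fy=6,interpolation=cv2.INTER_CUBIC))
E
```

```text
[ 0.49461264 -0.06267554  0.01809673] [-0.80805299 -0.16911078 -0.18767337] 0.07265642289204441
245 181
```

View pics/s2c.png

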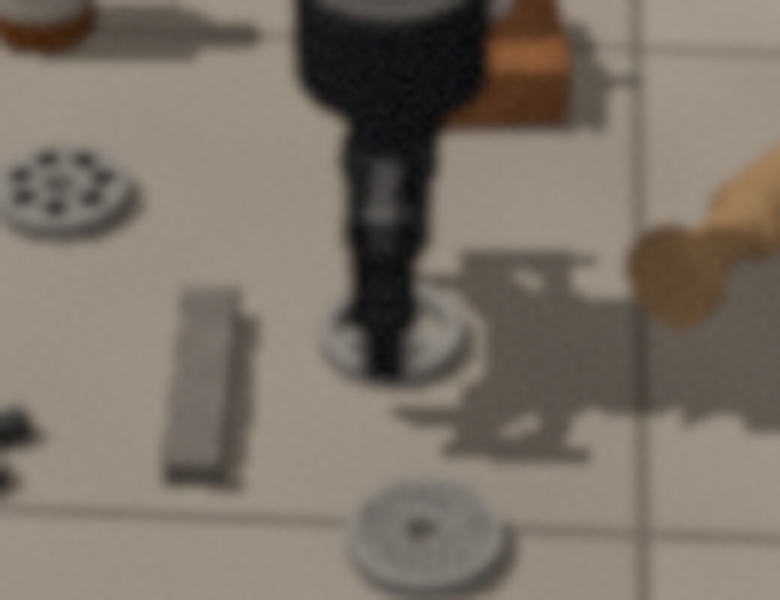

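>>> send_rows:
  commands: [0,0,2,0,0,0,0.7,0,0,2,0,0,0,0.7,0,0,2,0,0,0,0.7,0,0,0,0,0,0,0.7,0,0,0,0,0,0,0.65,0,0,0,0,0,0,0.6,0,0,0,0,0,0,0.55,0,0,0,0,0,0,0.5,0,0,0,0,0,0,0.5,0,0,0,0,0,0,0.5]
  newtons: 20

```text
time: 5.35
position: [0.4941, -0.0626, 0.0113]
tcp_rot: [[1.0, 0.0, 0.0], [0.0, -1.0, -0.0], [0.0, 0.0, -1.0]]
ft_force: [0.8, 0.4, 0.4]
width: 0.0644
finger_force: 0.0
```

>>> send_rows:
  commands: [0,0,1,0,0,0,0.5,0,0,1,0,0,0,0.5,0,0,0,0,0,0,0.5,0,0,0,0,0,0,0.4,0,0,0,0,0,0,0.3,0,0,0,0,0,0,0.2,0,0,0,0,0,0,0.2,0,0,0,0,0,0,0.2,0,0,0,0,0,0,0.2,0,0,0,0,0,0,0.2]
  newtons: 40

```text
time: 6.35
position: [0.494, -0.0627, 0.0099]
tcp_rot: [[1.0, 0.001, -0.0], [0.001, -1.0, -0.001], [-0.0, 0.001, -1.0]]
ft_force: [-1.2, 0.1, 6.3]
width: 0.0582
finger_force: 41.2
```

>>> send_rows:
  commands: [0,0,-15,0,0,0,0.2,0,0,-30,0,0,0,0.2,0,0,-30,0,0,0,0.2,-4,34,-30,0,0,0,0.2,-4,34,-30,0,0,0,0.2,-4,34,-30,0,0,0,0.2,-4,34,-25,0,0,0,0.2,-4,34,0,0,0,0,0.2,-2.5,29,0,0,0,0,0.2,0,0,0,0,0,0,0.2]

```text
time: 7.35
position: [0.4698, -0.2667, 0.1991]
tcp_rot: [[1.0, -0.008, -0.001], [-0.008, -1.0, -0.002], [-0.001, 0.002, -1.0]]
ft_force: [-0.1, 0.0, -1.0]
width: 0.0582
finger_force: 43.5
```

```bash
python3 - <<'E'
from h import *
im,d,o=snap('wrist','w3'); print(o['time'],o['position'],o['width'],o['finger_force'],o['tcp_rot'])
P=cloud('wrist',d,o['tcp_rot'],o['position']); p=o['position']
for z in (.19,.20): print(d.shape)
Z=P[...,2]
m=(abs(P[...,0]-p[0])<.045)&(abs(P[...,1]-p[1])<.029)&(Z>.16)&(Z<.23); print(m.sum(), np.percentile(Z[m],[5,25,50,75,95]))
m=(abs(P[...,0]-p[0])<.045)&(abs(P[...,1]-p[1])<.02)&(Z>.16)&(Z<.23); q=P[m]; print(q.min(0),q.max(0))
E
```

```text
7.35 [ 0.46981147 -0.26670604  0.19906853] 0.05821288026641426 43.500185552984476 [[ 9.99969378e-01 -7.79001082e-03 -7.46901860e-04]
 [-7.79177520e-03 -9.99966789e-01 -2.38918931e-03]
 [-7.28265244e-04  2.39493584e-03 -9.99996867e-01]]
(384, 512)
(384, 512)
11663 [0.19315913 0.19996889 0.20160105 0.20223308 0.21395381]
[ 0.4409361  -0.28669677  0.18886892] [ 0.50106414 -0.24671033  0.20413944]
```

View pics/w3.png

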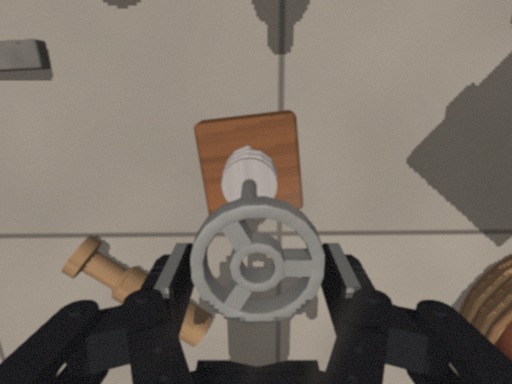

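The disc is held level with its bore at (258,267), and the worm is beyond it at (250,175). Next I'll settle just above the tip.

>>> send_rows:
  commands: [0,0,15,0,0,0,0.2,0,0,15,0,0,0,0.2,0,0,13,0,0,0,0.2,0,0,0,0,0,0,0.2,0,0,0,0,0,0,0.2,0,0,0,0,0,0,0.2,0,0,0,0,0,0,0.2,0,0,0,0,0,0,0.2,0,0,0,0,0,0,0.2,0,0,0,0,0,0,0.2]

```text
time: 8.4
position: [0.4717, -0.2616, 0.1565]
tcp_rot: [[1.0, -0.0, 0.0], [-0.0, -1.0, -0.0], [0.0, 0.0, -1.0]]
ft_force: [0.3, 0.1, -1.8]
width: 0.0581
finger_force: 43.5
```

```bash
python3 - <<'E'
from h import *
im,d,o=snap('wrist','w4'); p=o['position']; print(o['time'],p,o['tcp_rot'][0])
P=cloud('wrist',d,o['tcp_rot'],p); Z=P[...,2]-p[2]
m=(abs(P[...,0]-p[0])<.045)&(abs(P[...,1]-p[1])<.02)&(abs(Z-.003)<.005); q=P[m]; print(((q.min(0)+q.max(0))/2-p).round(4),np.median(Z[m]))
K,A,t=cal('wrist',o['tcp_rot'],p); c=A.T@(np.array([.4724,-.2616,.139])-t); uv=K@c; print('tip px',uv[:2]/uv[2])
c=A.T@(np.array([.4724,-.2616,p[2]+.003])-t); uv=K@c; u,v=(uv[:2]/uv[2]); print('bore should be at',u,v)
u,v=int(u),int(v); cv2.imwrite('pics/w4c.png',cv2.resize(im[v-50:v+50,u-65:u+65],None,fx=6,fy=6)); print(u-65,v-50)
E
```

```text
8.4 [ 0.47165272 -0.26163937  0.15651178] [ 9.99999928e-01 -7.95116927e-05  3.71975688e-04]
[ 0.0013 -0.      0.0014] 0.00259126309528504
tip px [256.5891583  246.75643351]
bore should be at 256.47896264997075 268.92533202107177
191 218
```

View pics/w4c.png

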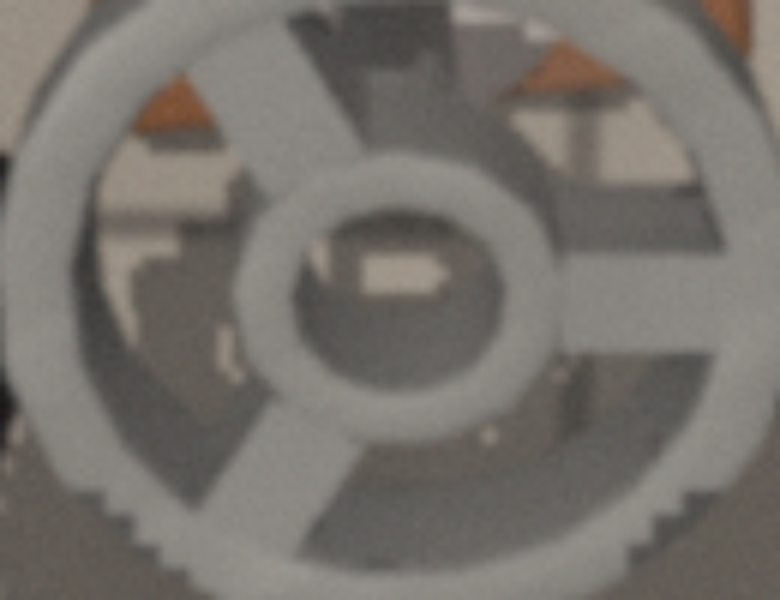

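>>> send_rows:
  commands: [-0.6,-0.4,4,0,0,0,0.2,0,0,5,0,0,0,0.2,0,0,6,0,0,0,0.2,0,0,8,0,0,0,0.2,0,0,10,0,0,0,0.2,0,0,10,0,0,0,0.2,0,0,10,0,0,0,0.2,0,0,6,0,0,0,0.2,0,0,0,0,0,0,0.2,0,0,0,0,0,0,0.2]

```text
time: 9.45
position: [0.4711, -0.2612, 0.0973]
tcp_rot: [[1.0, 0.0, 0.0], [0.0, -1.0, -0.0], [0.0, 0.0, -1.0]]
ft_force: [0.0, -0.5, -1.4]
width: 0.0582
finger_force: 43.5
```

>>> send_rows:
  commands: [0,0,1.5,0,0,0,0.2,0,0,1,0,0,0,0.2,0,0,0,0,0,0,0.2,0,0,0,0,0,0,0.6,0,0,0,0,0,0,0.8,0,0,0,0,0,0,0.8,0,0,-10,0,0,0,0.8,0,0,-30,0,0,0,0.8,0,0,-40,0,0,0,0.8,0,0,-40,0,0,0,0.8]

```text
time: 10.45
position: [0.4707, -0.261, 0.2167]
tcp_rot: [[1.0, 0.0, -0.0], [0.0, -1.0, 0.0], [-0.0, -0.0, -1.0]]
ft_force: [1.0, -0.7, -0.6]
width: 0.077
finger_force: 0.0
```

```bash
python3 - <<'E'
from h import *
look('w5',(.4724,-.2616),.045,.075,.11)
# knife orientation from top view (dark pixels)
t=np.load('pics/top0.npz'); im=t['im']; P=cloud('top',t['d'])
m=((P[...,2]>.006)&(np.hypot(P[...,0]-.656,P[...,1]-.014)<.035)); q=P[m][:,:2]; c=(q.min(0)+q.max(0))/2
a=np.arctan2(q[:,1]-c[1],q[:,0]-c[0]); r=np.hypot(*(q-c).T); w=r>.015
print('knife',c,'ang mod 90',np.degrees(np.angle(np.exp(4j*a[w]).mean())/4))
hsv=cv2.cvtColor(im,cv2.COLOR_BGR2HSV); 
for n,(u,v) in dict(A=(155,202),B=(126,285)).items():
    s=hsv[v-36:v+37,u-36:u+37]; mm=((s[...,1]<42)&(s[...,2]>140)).astype(np.uint8); 
    cs,_=cv2.findContours(mm,cv2.RETR_EXTERNAL,cv2.CHAIN_APPROX_NONE); k=max(cs,key=cv2.contourArea); (x,y),r=cv2.minEnclosingCircle(k); X=ray('top',x+u-36,y+v-36,.012); print(n,x+u-36,y+v-36,r,X,np.hypot(X[0],X[1]))
E
```

```text
t 10.45 tcp [ 0.4707 -0.261   0.2167] ztop 0.098 circle 0.4719 -0.2616 r 0.03 mid [ 0.4722 -0.2614  0.102 ] d(tool mm) [1.2 0.6]
knife [0.65699802 0.01398196] ang mod 90 36.56094234042749
A 154.3571434020996 202.78571319580078 28.05416488647461 [0.47851751 0.25336711 0.012     ] 0.5414553562780751
B 126.0 287.0 28.30204200744629 [0.27389108 0.32092163 0.012     ] 0.42190877634173296
```

>>> send_rows:
  commands: [27,-40,0,0,0,0,0.8,27,-40,0,0,0,0,0.8,27,-40,17,0,0,0,0.8,27,-40,18,0,0,0,0.8,27,-40,18,0,0,0,0.8,27,-40,17,0,0,0,0.8,25,-35,17,0,0,0,0.8,0,0,0,0,0,-7.3,0.8,0,0,0,0,0,-7.3,0.8,0,0,0,0,0,-7.3,0.8]

```text
time: 11.5
position: [0.6554, 0.0103, 0.1298]
tcp_rot: [[0.925, 0.379, 0.0], [0.379, -0.925, -0.0], [0.0, 0.0, -1.0]]
ft_force: [1.0, -0.4, -1.7]
width: 0.0766
finger_force: 0.0
```

>>> send_rows:
  commands: [0,0,0,0,0,-7.3,0.8,0,0,0,0,0,-7.4,0.8,0,0,0,0,0,0,0.8,0,0,0,0,0,0,0.8,0,0,0,0,0,0,0.8,0,0,0,0,0,0,0.8,0,0,0,0,0,0,0.8,0,0,0,0,0,0,0.8,0,0,0,0,0,0,0.8,0,0,0,0,0,0,0.8]

```text
time: 12.5
position: [0.6551, 0.0097, 0.1296]
tcp_rot: [[0.803, 0.596, -0.0], [0.596, -0.803, -0.0], [-0.0, 0.0, -1.0]]
ft_force: [-0.3, 0.4, -0.0]
width: 0.0767
finger_force: 0.0
```

```bash
sed -i "s/np.round(\[(x-p\[0\])\*1e3,-(y-p\[1\])\*1e3\],1)/np.round(np.array(R).T@(np.array([x,y,0])-np.array([p[0],p[1],0]))*1e3,1)/" h.py
python3 - <<'E'
from h import *
im,d,o,m,P=look('w6',(.657,.014),.037)
q=P[m][:,:2]; c=(q.min(0)+q.max(0))/2
for c in (c,cv2.minEnclosingCircle(q.astype(np.float32))[0]):
    a=np.arctan2(q[:,1]-c[1],q[:,0]-c[0]); r=np.hypot(*(q-c).T); w=r>.015
    print(c,np.degrees(np.angle(np.exp(4j*a[w]).mean())/4), 'yaw',np.degrees(np.arctan2(o['tcp_rot'][1][0],o['tcp_rot'][0][0])),np.mean(q,0))
print(o['q'])
E
```

```text
t 12.5 tcp [0.6551 0.0097 0.1296] ztop 0.0135 circle 0.6589 0.0136 r 0.0276 mid [0.6588 0.0136 0.0123] d(tool mm) [ 5.3 -0.9 -0. ]
[0.65875526 0.013624  ] 36.218122736416845 yaw 36.60036542520423 [0.65944998 0.0140608 ]
(0.6588777303695679, 0.013638298027217388) 36.25025717444874 yaw 36.60036542520423 [0.65944998 0.0140608 ]
[ 13.65067426  33.71551341 -26.13654765  95.74083959  17.45643822
  54.62033161 -72.27118377]
```

View pics/w6.png

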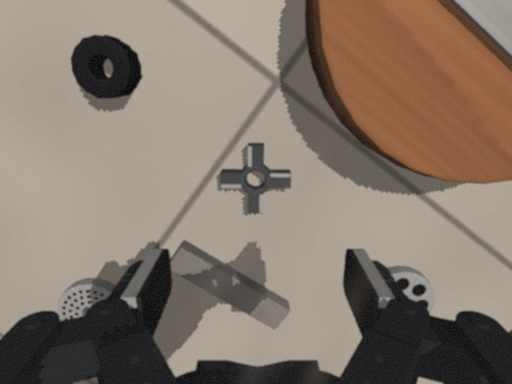

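The knife is centred at (255,180) and its arms line up with the jaws.

>>> send_rows:
  commands: [5.2,-0.9,15,0,0,0,0.55,0,0,25,0,0,0,0.55,0,0,25,0,0,0,0.55,0,0,25,0,0,0,0.55,0,0,15,0,0,0,0.55,0,0,7,0,0,0,0.55,0,0,3,0,0,0,0.55,0,0,0,0,0,0,0.55,0,0,0,0,0,0,0.55,0,0,0,0,0,0,0.55]

```text
time: 13.55
position: [0.6595, 0.0135, 0.0157]
tcp_rot: [[0.803, 0.596, 0.002], [0.596, -0.803, -0.0], [0.002, 0.001, -1.0]]
ft_force: [-0.2, 0.1, 0.1]
width: 0.0661
finger_force: 0.0
```

>>> send_rows:
  commands: [0,0,0,0,0,0,0.5,0,0,0,0,0,0,0.4,0,0,0,0,0,0,0.3,0,0,0,0,0,0,0.1,0,0,0,0,0,0,0.1,0,0,0,0,0,0,0.1,0,0,0,0,0,0,0.1,0,0,0,0,0,0,0.1,0,0,0,0,0,0,0.1,0,0,0,0,0,0,0.1]
  newtons: 40

```text
time: 14.55
position: [0.659, 0.0135, 0.0153]
tcp_rot: [[0.803, 0.596, 0.0], [0.596, -0.803, -0.0], [0.0, 0.0, -1.0]]
ft_force: [-2.2, -0.9, 6.0]
width: 0.0516
finger_force: 41.0
```

>>> send_rows:
  commands: [0,0,-15,0,0,0,0.1,0,0,-40,0,0,7.3,0.1,0,0,-45,0,0,7.3,0.1,0,0,-45,0,0,7.3,0.1,0,0,-40,0,0,7.3,0.1,0,0,0,0,0,7.4,0.1,-26,38,0,0,0,0,0.1,-26,38,0,0,0,0,0.1,-26,38,0,0,0,0,0.1,-26,38,0,0,0,0,0.1]

```text
time: 15.55
position: [0.5536, -0.1396, 0.2002]
tcp_rot: [[1.0, 0.001, 0.001], [0.001, -1.0, -0.0], [0.001, 0.0, -1.0]]
ft_force: [-0.6, -1.0, -0.6]
width: 0.0518
finger_force: 42.2
```

>>> send_rows:
  commands: [-26,38,0,0,0,0,0.1,-26,38,0,0,0,0,0.1,-26,38,0,0,0,0,0.1,-5,9,0,0,0,0,0.1,0,0,15,0,0,0,0.1,0,0,15,0,0,0,0.1,0,0,0,0,0,0,0.1,0,0,0,0,0,0,0.1,0,0,0,0,0,0,0.1,0,0,0,0,0,0,0.1]

```text
time: 16.55
position: [0.4725, -0.2615, 0.1705]
tcp_rot: [[1.0, 0.001, 0.001], [0.001, -1.0, -0.001], [0.001, 0.001, -1.0]]
ft_force: [0.1, -0.5, -1.4]
width: 0.0515
finger_force: 42.2
```

```bash
cat >> h.py <<'E'
def held(f,hy=.02,axis=(.4724,-.2616)):
    im,d,o=snap('wrist',f); R,p=np.array(o['tcp_rot']),np.array(o['position'])
    P=cloud('wrist',d,R,p); L=(P-p)@R   # tool coords
    m=(abs(L[...,0])<.045)&(abs(L[...,1])<hy)&(L[...,2]>-.02)&(L[...,2]<.02)&(d>0); q=L[m]; zt=np.percentile(q[:,2],25)
    mt=m&(abs(L[...,2]-zt)<.004); q=L[mt]; off=(q.min(0)+q.max(0))/2
    # bore: hole contour in the mask
    mm=mt.astype(np.uint8); cs,h=cv2.findContours(mm,cv2.RETR_CCOMP,cv2.CHAIN_APPROX_NONE)
    K,A,t=cal('wrist',R,p); bs=[]
    for k,hh in zip(cs,h[0]):
        if hh[3]>=0 and cv2.contourArea(k)>150:
            (u,v),r=cv2.minEnclosingCircle(k); X=ray('wrist',u,v,p[2]-zt,R,p); bs.append((round(u),round(v),round(r),((X-p)@R*1e3).round(1).tolist()))
    print('t',o['time'],'tcp',p.round(4),'w',o['width'],o['finger_force'],'top tool z',zt.round(4),'mid off mm',(off*1e3).round(1),'holes',bs)
    a=R.T@np.array([axis[0]-p[0],axis[1]-p[1],0])*1e3; print('axis in tool mm',a.round(1))
    return im
E
python3 - <<'E'
from h import *
held('w7')
E
```

```text
t 16.55 tcp [ 0.4725 -0.2615  0.1705] w 0.051481649410718464 42.1981018781662 top tool z 0.0021 mid off mm [ 0.2 -0.   3.2] holes [(258, 260, 17, [2.0, 0.4, 2.1])]
axis in tool mm [-0.1  0.1  0. ]
```

>>> send_rows:
  commands: [-0.6,0,6,0,0,0,0.1,0,0,8,0,0,0,0.1,0,0,8,0,0,0,0.1,0,0,8,0,0,0,0.1,0,0,8,0,0,0,0.1,0,0,8,0,0,0,0.1,0,0,8,0,0,0,0.1,0,0,3,0,0,0,0.1,0,0,0,0,0,0,0.1,0,0,0,0,0,0,0.1]

```text
time: 17.6
position: [0.4714, -0.2616, 0.1126]
tcp_rot: [[1.0, 0.0, 0.0], [0.0, -1.0, -0.0], [0.0, 0.0, -1.0]]
ft_force: [-0.2, 0.7, -0.8]
width: 0.0517
finger_force: 42.2
```

>>> send_rows:
  commands: [0,0,1,0,0,0,0.1,0,0,0,0,0,0,0.1,0,0,0,0,0,0,0.3,0,0,0,0,0,0,0.5,0,0,0,0,0,0,0.7,0,0,-5,0,0,0,0.8,0,0,-20,0,0,0,0.8,0,0,-30,0,0,0,0.8,0,0,-40,0,0,0,0.8,0,0,-20,0,0,0,0.8]

```text
time: 18.6
position: [0.4725, -0.262, 0.2303]
tcp_rot: [[1.0, 0.0, 0.005], [0.0, -1.0, -0.002], [0.005, 0.002, -1.0]]
ft_force: [0.2, 0.0, -0.2]
width: 0.0773
finger_force: 0.0
```

```bash
python3 - <<'E'
from h import *
look('w8',(.4724,-.2616),.045,.1,.118)
E
```

```text
t 18.6 tcp [ 0.4725 -0.262   0.2303] ztop 0.1105 circle 0.4719 -0.2621 r 0.0276 mid [ 0.4718 -0.262   0.1121] d(tool mm) [-0.6  0.1 -0. ]
```

>>> send_rows:
  commands: [0,-40,0,0,0,0,0.8,0,-40,0,0,0,0,0.8,0,-40,15,0,0,0,0.8,1,-40,15,0,0,0,0.8,1,-40,15,0,0,0,0.8,1,-40,15,0,0,0,0.8,1,-40,20,0,0,0,0.8,0,-38,20,0,0,0,0.8,0,0,0,0,0,0,0.8,0,0,0,0,0,0,0.8]

```text
time: 19.65
position: [0.4747, 0.0571, 0.1262]
tcp_rot: [[1.0, 0.002, -0.001], [0.002, -1.0, -0.0], [-0.001, 0.0, -1.0]]
ft_force: [0.0, -1.4, 0.5]
width: 0.0767
finger_force: 0.0
```

```bash
python3 - <<'E'
from h import *
look('w9',(.476,.056))
E
```

```text
t 19.65 tcp [0.4747 0.0571 0.1262] ztop 0.0135 circle 0.475 0.0569 r 0.03 mid [0.475  0.0567 0.0125] d(tool mm) [ 0.2  0.2 -0. ]
```

>>> send_rows:
  commands: [0.3,0.2,15,0,0,0,0.7,0,0,25,0,0,0,0.7,0,0,25,0,0,0,0.7,0,0,25,0,0,0,0.7,0,0,15,0,0,0,0.7,0,0,7,0,0,0,0.7,0,0,2.5,0,0,0,0.7,0,0,0,0,0,0,0.65,0,0,0,0,0,0,0.6,0,0,0,0,0,0,0.55]

```text
time: 20.7
position: [0.4761, 0.0562, 0.0129]
tcp_rot: [[1.0, -0.0, 0.002], [-0.0, -1.0, 0.0], [0.002, -0.0, -1.0]]
ft_force: [1.1, 0.6, -0.4]
width: 0.0662
finger_force: 0.0
```

>>> send_rows:
  commands: [0,0,0,0,0,0,0.5,0,0,0,0,0,0,0.4,0,0,0,0,0,0,0.2,0,0,0,0,0,0,0.2,0,0,0,0,0,0,0.2,0,0,0,0,0,0,0.2,0,0,0,0,0,0,0.2,0,0,0,0,0,0,0.2,0,0,0,0,0,0,0.2,0,0,0,0,0,0,0.2]
  newtons: 45

```text
time: 21.7
position: [0.4759, 0.0566, 0.0133]
tcp_rot: [[1.0, -0.0, 0.001], [-0.0, -1.0, -0.0], [0.001, 0.0, -1.0]]
ft_force: [-2.3, 0.7, 12.3]
width: 0.0569
finger_force: 45.2
```

>>> send_rows:
  commands: [0,0,-10,0,0,0,0.2,0,0,-30,0,0,0,0.2,0,0,-40,0,0,0,0.2,0,0,-40,0,0,0,0.2,0,0,-40,0,0,0,0.2,0,0,-40,0,0,0,0.2,0,40,0,0,0,0,0.2,0,40,0,0,0,0,0.2,0,40,0,0,0,0,0.2,0,40,0,0,0,0,0.2]

```text
time: 22.7
position: [0.4746, -0.1051, 0.2123]
tcp_rot: [[1.0, 0.001, -0.0], [0.001, -1.0, -0.0], [-0.0, 0.0, -1.0]]
ft_force: [0.7, 0.4, -2.9]
width: 0.0562
finger_force: 49.0
```

>>> send_rows:
  commands: [-2,40,0,0,0,0,0.2,-2,40,0,0,0,0,0.2,0,40,0,0,0,0,0.2,0,38,0,0,0,0,0.2,0,0,10,0,0,0,0.2,0,0,15,0,0,0,0.2,0,0,0,0,0,0,0.2,0,0,0,0,0,0,0.2,0,0,0,0,0,0,0.2,0,0,0,0,0,0,0.2]

```text
time: 23.7
position: [0.472, -0.2615, 0.1879]
tcp_rot: [[1.0, 0.001, 0.001], [0.001, -1.0, -0.001], [0.001, 0.001, -1.0]]
ft_force: [0.1, 0.3, -2.1]
width: 0.0566
finger_force: 49.0
```

```bash
python3 - <<'E'
from h import *
held('w10'); print(manip.get_obs()['ft_force'])
E
```

```text
t 23.7 tcp [ 0.472  -0.2615  0.1879] w 0.05657764989669089 49.035241194069386 top tool z 0.0002 mid off mm [-1.1  0.   1.3] holes [(258, 264, 17, [1.1, 0.4, 0.2])]
axis in tool mm [0.4 0.1 0. ]
[ 0.17130221  0.30194258 -2.12054326]
```

View pics/w10.png

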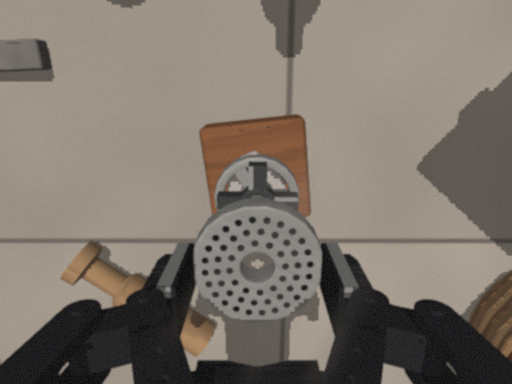

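The fine plate is held with its bore at (258,264) and looks level. The knife and kidney plate are stacked on the worm. I'll check the tilt numerically.

```bash
python3 - <<'E'
from h import *
for f in('w4','w10'):
    t=np.load(f'pics/{f}.npz'); P=(cloud('wrist',t['d'],t['R'],t['p'])-t['p'])@t['R']
    m=(abs(P[...,0])<.04)&(abs(P[...,1])<.027)&(abs(P[...,2]-.000)<.02)&(t['d']>0); q=P[m]; z=np.median(q[:,2]); 
    for _ in range(4):
        A=np.c_[q[:,:2],np.ones(len(q))]; c=np.linalg.lstsq(A,q[:,2],rcond=None)[0]; r=q[:,2]-A@c; q=q[abs(r)<max(.0012,.0)*2]
    print(f,c.round(4),len(q), q[:,0].min(),q[:,0].max())
E
```

```text
w4 [-0.0019  0.0071 -0.0024] 6849 -0.02849404366035589 0.03075379424425371
w10 [0.0039 0.0011 0.0006] 11183 -0.030551229830553774 0.0289570749340314
```

>>> send_rows:
  commands: [1.2,0,15,0,0,0,0.2,0,0,12,0,0,0,0.2,0,0,6,0,0,0,0.2,0,0,6,0,0,0,0.2,0,0,8,0,0,0,0.2,0,0,8,0,0,0,0.2,0,0,6,0,0,0,0.2,0,0,3,0,0,0,0.2,0,0,0,0,0,0,0.2,0,0,0,0,0,0,0.2]

```text
time: 24.75
position: [0.4729, -0.2618, 0.1233]
tcp_rot: [[1.0, 0.0, 0.001], [0.0, -1.0, -0.0], [0.001, 0.0, -1.0]]
ft_force: [-0.3, 0.2, -1.5]
width: 0.0573
finger_force: 49.0
```

>>> send_rows:
  commands: [0,0,1,0,0,0,0.2,0,0,0,0,0,0,0.2,0,0,0,0,0,0,0.4,0,0,0,0,0,0,0.6,0,0,0,0,0,0,0.8,0,0,-5,0,0,0,0.8,0,0,-20,0,0,0,0.8,0,0,-30,0,0,0,0.8,0,0,-40,0,0,0,0.8,0,0,-20,0,0,0,0.8]

```text
time: 25.75
position: [0.4741, -0.2622, 0.241]
tcp_rot: [[1.0, 0.0, 0.005], [0.0, -1.0, -0.002], [0.005, 0.002, -1.0]]
ft_force: [0.8, -0.0, -0.1]
width: 0.0769
finger_force: 0.0
```

```bash
python3 - <<'E'
from h import *
look('w11',(.4724,-.2616),.045,.112,.13)
E
```

```text
t 25.75 tcp [ 0.4741 -0.2622  0.241 ] ztop 0.1225 circle 0.4716 -0.2622 r 0.0299 mid [ 0.4719 -0.2621  0.1243] d(tool mm) [-2.5 -0.  -0. ]
```

>>> send_rows:
  commands: [17,-37,0,0,0,0,0.8,17,-37,0,0,0,0,0.8,17,-37,0,0,0,0,0.8,17,-37,0,0,0,0,0.8,17,-37,0,0,0,0,0.8,17,-37,0,0,0,0,0.8,17,-37,15,0,0,0,0.8,17,-37,15,0,0,0,0.8,17,-37,15,0,0,0,0.8,17,-37,15,0,0,0,0.8]

```text
time: 26.8
position: [0.6432, 0.1096, 0.1765]
tcp_rot: [[1.0, -0.0, 0.0], [-0.0, -1.0, -0.0], [0.0, 0.0, -1.0]]
ft_force: [0.8, 0.2, 0.8]
width: 0.0768
finger_force: 0.0
```

>>> send_rows:
  commands: [17,-34,20,0,0,0,0.7,0,0,15,0,0,0,0.6,0,0,0,0,0,0,0.6,0,0,0,0,0,0,0.6,0,0,0,0,0,0,0.6,0,0,0,0,0,0,0.6,0,0,0,0,0,0,0.6,0,0,0,0,0,0,0.6,0,0,0,0,0,0,0.6,0,0,0,0,0,0,0.6]

```text
time: 27.8
position: [0.6597, 0.1423, 0.1422]
tcp_rot: [[1.0, 0.0, 0.0], [0.0, -1.0, -0.0], [0.0, 0.0, -1.0]]
ft_force: [-0.0, 0.8, 0.9]
width: 0.0686
finger_force: 0.0
```

```bash
python3 - <<'E'
from h import *
look('w12',(.661,.1425))
E
```

```text
t 27.8 tcp [0.6597 0.1423 0.1422] ztop 0.0254 circle 0.6631 0.1439 r 0.0209 mid [0.6632 0.144  0.0243] d(tool mm) [ 3.4 -1.6  0. ]
```

>>> send_rows:
  commands: [3.4,-1.6,20,0,0,0,0.5,0,0,25,0,0,0,0.4,0,0,25,0,0,0,0.4,0,0,25,0,0,0,0.4,0,0,15,0,0,0,0.4,0,0,9,0,0,0,0.4,0,0,3,0,0,0,0.4,0,0,0,0,0,0,0.3,0,0,0,0,0,0,0.2,0,0,0,0,0,0,0.2]

```text
time: 28.85
position: [0.6638, 0.1441, 0.0213]
tcp_rot: [[1.0, 0.0, 0.002], [0.0, -1.0, 0.0], [0.002, -0.0, -1.0]]
ft_force: [0.3, 0.3, -0.7]
width: 0.0511
finger_force: 0.0
```

>>> send_rows:
  commands: [0,0,0,0,0,0,0.1,0,0,0,0,0,0,0,0,0,0,0,0,0,-0.1,0,0,0,0,0,0,-0.2,0,0,0,0,0,0,-0.2,0,0,0,0,0,0,-0.2,0,0,0,0,0,0,-0.2,0,0,0,0,0,0,-0.2,0,0,0,0,0,0,-0.2,0,0,0,0,0,0,-0.2]
  newtons: 30

```text
time: 29.85
position: [0.6633, 0.1439, 0.0208]
tcp_rot: [[1.0, -0.0, 0.001], [-0.0, -1.0, -0.0], [0.001, 0.0, -1.0]]
ft_force: [-0.6, 0.0, 5.3]
width: 0.0391
finger_force: 29.8
```

>>> send_rows:
  commands: [0,0,-15,0,0,0,-0.2,0,0,-40,0,0,0,-0.2,0,0,-45,0,0,0,-0.2,0,0,-45,0,0,0,-0.2,0,0,-40,0,0,0,-0.2,-17,37,0,0,0,0,-0.2,-17,37,0,0,0,0,-0.2,-17,37,0,0,0,0,-0.2,-17,37,0,0,0,0,-0.2,-17,37,0,0,0,0,-0.2]

```text
time: 30.85
position: [0.5772, -0.0424, 0.2058]
tcp_rot: [[1.0, 0.0, 0.001], [0.0, -1.0, -0.0], [0.001, 0.0, -1.0]]
ft_force: [0.8, -0.3, -0.2]
width: 0.0388
finger_force: 30.4
```

>>> send_rows:
  commands: [-17,37,0,0,0,0,-0.2,-17,37,0,0,0,0,-0.2,-17,37,0,0,0,0,-0.2,-17,37,0,0,0,0,-0.2,-17,37,0,0,0,0,-0.2,-21,35.5,0,0,0,0,-0.2,0,0,0,0,0,0,-0.2,0,0,0,0,0,0,-0.2,0,0,0,0,0,0,-0.2,0,0,0,0,0,0,-0.2]

```text
time: 31.85
position: [0.473, -0.2601, 0.2054]
tcp_rot: [[1.0, 0.003, 0.001], [0.003, -1.0, 0.0], [0.001, -0.0, -1.0]]
ft_force: [-0.3, -0.2, -0.2]
width: 0.0387
finger_force: 30.4
```

```bash
python3 - <<'E'
from h import *
im=held('w13',.014); cv2.imwrite('pics/w13c.png',cv2.resize(im[130:330,157:357],None,fx=2,fy=2))
E
```

```text
t 31.85 tcp [ 0.473  -0.2601  0.2054] w 0.03865378413973041 30.388052724301815 top tool z -0.0043 mid off mm [ 0.1 -0.  -3.2] holes [(258, 268, 18, [1.8, 0.4, -4.3])]
axis in tool mm [-0.6  1.5 -0. ]
```

View pics/w13c.png

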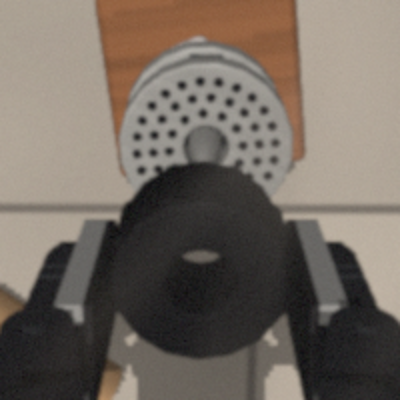

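The knob is held upright. The fine plate and spindle tip are visible beyond it.

>>> send_rows:
  commands: [-0.3,0,15,0,0,0,-0.2,0,0,15,0,0,0,-0.2,0,0,10,0,0,0,-0.2,0,0,0,0,0,0,-0.2,0,0,0,0,0,0,-0.2,0,0,0,0,0,0,-0.2,0,0,0,0,0,0,-0.2,0,0,0,0,0,0,-0.2,0,0,0,0,0,0,-0.2,0,0,0,0,0,0,-0.2]

```text
time: 32.9
position: [0.4718, -0.2617, 0.1653]
tcp_rot: [[1.0, 0.0, 0.0], [0.0, -1.0, -0.0], [0.0, 0.0, -1.0]]
ft_force: [-0.0, -0.5, -0.1]
width: 0.0386
finger_force: 30.4
```

>>> send_rows:
  commands: [0.3,0,5,0,0,0,-0.2,0,0,5,0,0,0,-0.2,0,0,5,0,0,0,-0.2,0,0,4,0,0,0,-0.2,0,0,3,0,0,0,-0.2,0,0,1,0,0,0,-0.2,0,0,0,0,0,0,-0.2,0,0,0,0,0,0,-0.2,0,0,0,0,0,0,-0.2,0,0,0,0,0,0,-0.2]

```text
time: 33.9
position: [0.4722, -0.2617, 0.1423]
tcp_rot: [[1.0, 0.0, 0.0], [0.0, -1.0, -0.0], [0.0, 0.0, -1.0]]
ft_force: [-0.3, 0.6, -0.7]
width: 0.0386
finger_force: 30.4
```

>>> send_rows:
  commands: [0,0,0.5,0,0,0,-0.2,0,0,0,0,0,0,-0.1,0,0,0,0,0,0,0.1,0,0,0,0,0,0,0.3,0,0,0,0,0,0,0.5,0,0,-5,0,0,0,0.8,0,0,-20,0,0,0,0.8,0,0,-30,0,0,0,0.8,0,0,-30,0,0,0,0.8,0,0,-20,0,0,0,0.8]

```text
time: 34.9
position: [0.4728, -0.2618, 0.2493]
tcp_rot: [[1.0, 0.0, 0.003], [0.0, -1.0, -0.001], [0.003, 0.001, -1.0]]
ft_force: [0.5, 0.2, 0.1]
width: 0.0771
finger_force: 0.0
```

```bash
python3 - <<'E'
from h import *
look('w14',(.4724,-.2616),.03,.136,.155); look('w14b',(.4724,-.2616),.045,.112,.127)
E
```

```text
t 34.9 tcp [ 0.4728 -0.2618  0.2493] ztop 0.1463 circle 0.4721 -0.262 r 0.0207 mid [ 0.4723 -0.262   0.1453] d(tool mm) [-0.7  0.2 -0. ]
t 34.95 tcp [ 0.4743 -0.2625  0.2522] ztop 0.1225 circle 0.4717 -0.2621 r 0.0299 mid [ 0.4721 -0.2622  0.1227] d(tool mm) [-2.7 -0.4 -0. ]
```

>>> send_rows:
  commands: [10,-30,0,0,0,0,0.8,20,-30,0,0,0,0,0.8,30,-25,0,0,0,0,0.8,40,-20,0,0,0,0,0.8,40,-5,0,0,0,0,0.8,32,0,30,0,0,0,0.8,0,0,40,0,0,0,0.8,0,0,40,0,0,0,0.8,0,0,8,0,0,0,0.8,0,0,0,0,0,0,0.8]

```text
time: 36.0
position: [0.6428, -0.1515, 0.1267]
tcp_rot: [[1.0, 0.0, -0.004], [0.0, -1.0, 0.001], [-0.004, -0.001, -1.0]]
ft_force: [0.7, -0.0, 0.2]
width: 0.0767
finger_force: 0.0
```

```bash
python3 - <<'E'
from h import *
look('w15',(.644,-.151))
E
```

```text
t 36.0 tcp [ 0.6428 -0.1515  0.1267] ztop 0.0135 circle 0.6455 -0.1524 r 0.03 mid [ 0.6455 -0.1524  0.0126] d(tool mm) [ 2.7  1.  -0. ]
```

>>> send_rows:
  commands: [1.5,0.8,15,0,0,0,0.7,0,0,25,0,0,0,0.7,0,0,25,0,0,0,0.7,0,0,25,0,0,0,0.7,0,0,15,0,0,0,0.7,0,0,7,0,0,0,0.7,0,0,1.5,0,0,0,0.7,0,0,0,0,0,0,0.65,0,0,0,0,0,0,0.6,0,0,0,0,0,0,0.55]

```text
time: 37.05
position: [0.6463, -0.1525, 0.0162]
tcp_rot: [[1.0, 0.0, 0.002], [0.0, -1.0, -0.0], [0.002, 0.0, -1.0]]
ft_force: [0.4, 0.3, 0.3]
width: 0.0662
finger_force: 0.0
```

>>> send_rows:
  commands: [0,0,1.5,0,0,0,0.5,0,0,1.5,0,0,0,0.5,0,0,0,0,0,0,0.5,0,0,0,0,0,0,0.3,0,0,0,0,0,0,0.2,0,0,0,0,0,0,0.2,0,0,0,0,0,0,0.2,0,0,0,0,0,0,0.2,0,0,0,0,0,0,0.2,0,0,0,0,0,0,0.2]
  newtons: 40

```text
time: 38.05
position: [0.6458, -0.1524, 0.0125]
tcp_rot: [[1.0, 0.0, 0.0], [0.0, -1.0, -0.0], [0.0, 0.0, -1.0]]
ft_force: [-0.6, 0.7, 5.1]
width: 0.0567
finger_force: 43.5
```

>>> send_rows:
  commands: [0,0,-10,0,0,0,0.2,0,0,-38,0,0,0,0.2,0,0,-45,0,0,0,0.2,0,0,-45,0,0,0,0.2,-16,-40,0,0,0,0,0.2,-17,-41,0,0,0,0,0.2,-17,-41,0,0,0,0,0.2,-17,-41,0,0,0,0,0.2,-16,-40,0,0,0,0,0.2,-17,-41,0,0,0,0,0.2]

```text
time: 39.05
position: [0.5445, 0.0927, 0.1501]
tcp_rot: [[1.0, -0.0, -0.0], [-0.0, -1.0, -0.0], [-0.0, 0.0, -1.0]]
ft_force: [1.0, 1.0, -1.5]
width: 0.0571
finger_force: 43.7
```

>>> send_rows:
  commands: [-17,-41,0,0,0,0,0.2,-17,-41,0,0,0,0,0.2,-16,-40,0,0,0,0,0.2,-16,-40,0,0,0,0,0.2,0,0,0,0,0,0,0.2,0,0,0,0,0,0,0.2,0,0,0,0,0,0,0.2,0,0,0,0,0,0,0.2,0,0,0,0,0,0,0.2,0,0,0,0,0,0,0.2]

```text
time: 40.05
position: [0.48, 0.2527, 0.1501]
tcp_rot: [[1.0, -0.002, 0.0], [-0.002, -1.0, -0.0], [0.0, 0.0, -1.0]]
ft_force: [0.4, -0.9, -1.2]
width: 0.0569
finger_force: 43.8
```

```bash
python3 - <<'E'
from h import *
im=held('w16',.02,(.480,.254)); 
t=np.load('pics/w16.npz'); P=cloud('wrist',t['d'],t['R'],t['p'])
m=(P[...,2]>.009)&(P[...,2]<.02)&(np.hypot(P[...,0]-.48,P[...,1]-.254)<.085)
q=P[m][:,:2].astype(np.float32); print(len(q),cv2.minEnclosingCircle(q),np.median(P[m][:,2]),q.min(0),q.max(0))
f=(abs(P[...,2]-.005)<.003)&(np.hypot(P[...,0]-.48,P[...,1]-.254)<.04);print(f.sum(),np.median(P[f][:,2]))
E
```

```text
t 40.05 tcp [0.48   0.2527 0.1501] w 0.056851921322810244 43.763707036559936 top tool z -0.0009 mid off mm [ 0.  -0.   0.3] holes [(258, 264, 17, [1.9, 0.6, -0.9])]
axis in tool mm [ 0.  -1.3 -0. ]
2746 ((0.4817425012588501, 0.2558861970901489), 0.06981602311134338) 0.01212213166213219 [0.41264275 0.1865534 ] [0.55124974 0.3249836 ]
5577 0.005128538160542484
```

View pics/w16.png

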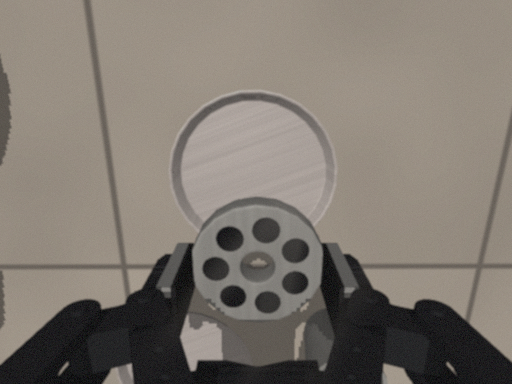

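The dish is centred at (253,170), and the fit gives (0.482, 0.256) with radius 70 mm. The plate is held level.

>>> send_rows:
  commands: [1.7,-2.5,20,0,0,0,0.2,0,0,30,0,0,0,0.2,0,0,30,0,0,0,0.2,0,0,25,0,0,0,0.2,0,0,15,0,0,0,0.2,0,0,8,0,0,0,0.2,0,0,3,0,0,0,0.2,0,0,0,0,0,0,0.2,0,0,0,0,0,0,0.2,0,0,0,0,0,0,0.2]

```text
time: 41.1
position: [0.4819, 0.2564, 0.0201]
tcp_rot: [[1.0, -0.0, 0.002], [-0.0, -1.0, 0.001], [0.002, -0.001, -1.0]]
ft_force: [0.0, 0.4, -1.4]
width: 0.0569
finger_force: 43.7
```

>>> send_rows:
  commands: [0,0,1,0,0,0,0.2,0,0,0,0,0,0,0.3,0,0,0,0,0,0,0.45,0,0,0,0,0,0,0.6,0,0,0,0,0,0,0.6,0,0,0,0,0,0,0.6,0,0,-5,0,0,0,0.6,0,0,-20,0,0,0,0.6,0,0,-40,0,0,0,0.6,0,0,-50,0,0,0,0.6]

```text
time: 42.1
position: [0.48, 0.2553, 0.1331]
tcp_rot: [[1.0, 0.0, -0.004], [0.0, -1.0, -0.002], [-0.004, 0.002, -1.0]]
ft_force: [1.2, 0.7, 0.2]
width: 0.0683
finger_force: 0.0
```

>>> send_rows:
  commands: [0,0,0,0,0,0,0.6,0,0,0,0,0,0,0.6,0,0,0,0,0,0,0.6,0,0,0,0,0,0,0.6,0,0,0,0,0,0,0.6,0,0,0,0,0,0,0.6,0,0,0,0,0,0,0.6,0,0,0,0,0,0,0.6,0,0,0,0,0,0,0.6,0,0,0,0,0,0,0.6]

```text
time: 43.1
position: [0.4813, 0.2561, 0.1331]
tcp_rot: [[1.0, 0.0, 0.0], [0.0, -1.0, -0.0], [0.0, 0.0, -1.0]]
ft_force: [0.0, 0.1, -0.1]
width: 0.0685
finger_force: 0.0
```

```bash
python3 - <<'E'
from h import *
look('w17',(.482,.256),.05,.0125,.03)
im,d,o=snap('top','top1'); P=cloud('top',d)
q=P[(np.hypot(P[...,0]-.470,P[...,1]+.26)<.05)&(P[...,2]>.09)];print('stack',q.max(0),np.median(q,0))
cv2.imwrite('pics/top1.png',im)
E
```

```text
t 43.1 tcp [0.4813 0.2561 0.1331] ztop 0.0175 circle 0.4812 0.2555 r 0.03 mid [0.4814 0.2557 0.0165] d(tool mm) [-0.   0.6  0. ]
stack [ 0.49955697 -0.23134718  0.1481604 ] [ 0.46846541 -0.25426474  0.12271054]
```

View pics/top1.png

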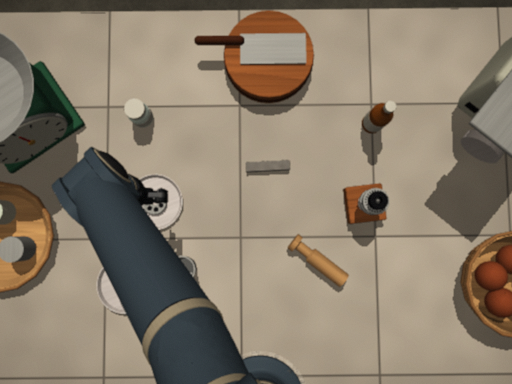

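The coarse plate lies flat in the far dish at (155,205), with its top at 17 mm. The stack stands on the worm at (374,202), and the jar (138,112) and bottle (378,117) haven't moved. I'll hand the job in.

```bash
python3 -c "
from station import manip; print(manip.close_job())"
```

```text
the job is handed in; nothing more can be done
None
```

The job is handed in (about 43 s of 118 s used), though `close_job()` gave no verdict: by the last camera checks the kidney plate, knife, fine plate and knob are on the spindle in that order, the coarse plate is flat in the far dish, and the jar and bottle look unmoved.

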